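# Pour the nuts into the blue dish from close above

### The job

Pick up the yellow scoop by its handle and pour all three nuts into the blue dish, not the white one. Bring the scoop's lip down over the dish, no more than about 5 cm above its rim, before you tip it, so that no nut is let go from higher up or bounces out. Then stand the scoop upright on the bare counter and let go; leave the blue dish where it stands and do not disturb the white dish, the can or the jar.

Things in the scene. Friction and masses are not known exactly. Their poses are not given: they have to be found in the camera images.
- scoop: Loose yellow plastic scoop, 0.14 kg: open-topped tub, pouring lip at +x, handle at -x. Origin: underside; x points out over the lip, z up. Tub x -54 to +62 mm, 64 mm wide, walls 4 mm thick and 50 mm high (44 near the lip). Inner floor flat at z = 4 mm to x = 12 mm, then rising to the lip. Starts standing on the counter, lip roughly towards the robot, nuts inside.
- scoop_lip (a point): Middle of the scoop's pouring lip (60 mm wide), at (62, 0, 25) mm in the scoop's frame. The inner floor rises 22 degrees to it, so the nuts stay in until the scoop is pitched lip-down by more than about 22 degrees; 45 to 50 degrees empties it.
- scoop_grip (a point): Middle of the gripping zone of the handle, at (-90, 0, 55) mm in the scoop's frame. The handle is an upright flat post, 14 mm thick in the scoop's y, 26 mm long in x, from z = 12 to 80 mm, tied to the tub by two 12 mm thick struts below z = 46 mm: pinch it from above across its thickness (along the scoop's y).
- blue_dish: Blue shallow round ceramic dish, loose, 0.3 kg, 146 mm across and 28 mm high at the rim, flaring from a foot 100 mm across; walls 4 mm, inner floor 5 mm above the counter. Origin: centre of its underside, z up. The nuts go here. It stands to the left or the right of the scoop.
- nut0: Dark brown nut in its shell, nearly round, 22 mm across, 10 g, starts lying in the scoop; origin at its centre
- nut1: Second nut, the same as nut0
- nut2: Third nut, the same as nut0
- white_dish: White dish of the same shape and size as the blue one, on the other side of the scoop: leave it alone. Origin: centre of its underside
- can: Closed food can with a green label, 68 mm across, 80 mm high, beyond the scoop: leave it alone. Origin: centre of its underside
- jar: Glass jar with a red lid, 60 mm across, 85 mm high, beyond the scoop: leave it alone. Origin: centre of its underside
There are look-alikes about, which are no part of the job. What is shaped like the blue_dish but green or pink is not meant.

How it is judged:
By the outcome, as a careful person would: the job done as asked, in the order asked, and still so for the second after the job is handed in, with the robot touching nothing.
It also fails if it takes over 54 s, if anything falls off the work surface, if the arm or the gripper's body presses on something with over 40 N, if the wrist force passes 120 N, or if a joint passes its speed limit or range.

### The arm

A 6-joint arm with a two-finger parallel gripper is mounted at the origin on the work surface. World frame = base frame: x ahead of the robot, y to its left, z up, the work surface at z = 0. Lengths are in m, angles in degrees, forces in N, time in s.
With the tool pointing down it reaches from about 0.3 to 0.775 m from the base axis. Payload 14.6 kg.
Tool frame: the origin (TCP) lies between the finger pads; the fingertips stand 17 mm ahead of it and the grasp point (between the pads) lies 2 mm behind it (ctrl.nose_length is the distance from the TCP to the fingertips, in m); z points along the fingers, y is the line along which they close (so a half turn about z gives the same grasp; the last joint's range is limited). The gripper opens to 85 mm and grips with 20 to 120 N. Pads are 22 mm wide; open, the fingers measure 114 mm over their backs; the gripper's body (76 mm by 85 mm) begins 54 mm behind the grasp point. The pads swing forward as they close: fully open they stand 13 mm farther back than shut.
Start: joints at [-77.727, 17.183, 87.147, -0, 75.671, -3.816], TCP at [0.152, -0.528, 0.248] pointing down, gripper open.
Joint ranges: [-173.82, 173.82], [-45.26, 126.66], [13.44, 144.39], [-59.66, 239.66], [0, 175.72], [-146.38, 146.38]. Speed limits (degrees/s): [127.2, 127.2, 147.25, 180, 180, 180].

### API

Orientations are given as a 3x3 rotation matrix whose columns are the frame's x, y, z axes.
In Python, from workcell import ctrl gives the robot as it stands.
- The arm moves only by the shell command python3 -m jog 'ROWS' [OPENING] [FORCE]. ROWS is JSON, one flat list of numbers, 6 for each row, row after row: the shift along the tool's x, y, z in cm, then the turn, a rotation vector about the tool's x, y, z in degrees. In form: [tx, ty, tz, ax, ay, az, tx, ty, tz, ax, ay, az, ...]. A call has exactly 10 rows; each row is the pose to reach, as a shift and turn from the pose commanded when the call began, along the tool's axes at that moment; what a row does not reach only later rows make up. A row lasts 1/12 s, in which the tool goes at most 41.7 mm and 7.16 degrees, less where a joint would pass 70% of its speed; a pose out of reach is approached as far as the arm can. A call with a gripper value outside its range is refused whole. OPENING is the opening, from 0 (shut) to 1 (fully open), set as the call begins (- or left out, the last holds). The fingers move at their own pace and stop on an object; FORCE is the grip in N (left out, the last holds). Time passes only in rows, so rows that repeat a pose let the fingers close, or fill a call up. It gives the time, the measured TCP pose, the force, the opening and the grip force at its end, in the units of the state.
- ctrl.read_state(): the state, without advancing time (a new reading comes with each control period).
- ctrl.snapshot(name): name is "side" or "top"; returns a dict with "pixels" (420x560x3 uint8, red, green, blue), "fovy" (degrees; the focal length in pixels is half the picture's height over the tangent of half this angle, whatever the lens; pixels are square), "cx", "cy" (the principal point, pixels), "origin" and "rotation" of the camera in the world. Camera axes: x right, y down, z forward; pixel columns grow to the right and rows downward; lengths in m; the calibration is good to about 2 mm. A picture is of the moment at which its call begins. There is no depth.
- ctrl.job_done(): hands the job in; it is judged then, once.
The state is a dict: "clock": time; "joint_positions": joint angles; "qvel": joint speeds; "tau": joint torques, N m; "ee_pos": TCP position; "ee_rot": TCP orientation; "force": force on the tool from outside, world axes, zero at the start; "torque": the same for the moment, N m; "grip_width": finger opening in m; "gripper_force": force on a finger pad.
Only numpy, scipy, OpenCV 4.12 (cv2) and the standard library are available. Lean on these libraries where they do the work, as an engineer would, in place of code of your own. Each camera call takes 0.05 s, during which the arm holds its last target. There are 200 camera calls.

## Working session

There is one attempt and no reset: what is moved stays moved. The work goes in short steps, Python scripts to look and compute and a shell command to move; the robot and the scene stay as the last step left them, time stands still between calls to the robot, and variables do not carry over. Pictures are saved under pics/ and viewed, at most 10 in all, crops included, and the job is handed in when it is done.

```bash
ls; mkdir -p pics
python3 - <<'E'
from workcell import ctrl
import cv2,numpy as np
for n in("top","side"):
    s=ctrl.snapshot(n);cv2.imwrite(f"pics/{n}0.png",s["pixels"][:,:,::-1])
    print(n,s["fovy"],s["cx"],s["cy"],s["origin"],np.round(s["rotation"],4).tolist(), [k for k in s])
    np.savez(f"{n}0.npz",**{k:v for k,v in s.items()})
s=ctrl.read_state();print(s["clock"],s["ee_pos"],np.round(s["ee_rot"],3),ctrl.nose_length)
E
```

```text
pics
top 56.986792433842304 286.5418227818965 208.20410798324917 [ 0.40915725 -0.08917885  0.96332201] [[0.0127, -0.9868, 0.1612], [-0.9999, -0.0131, -0.0017], [0.0038, -0.1611, -0.9869]] ['pixels', 'fovy', 'cx', 'cy', 'origin', 'rotation']
side 47.92450585761773 276.50957327176576 207.1346208266488 [ 0.3499682  -1.27175939  0.73721002] [[0.9875, -0.0668, 0.1428], [-0.1572, -0.4828, 0.8615], [0.0114, -0.8732, -0.4873]] ['pixels', 'fovy', 'cx', 'cy', 'origin', 'rotation']
0.1 [ 0.15237729 -0.52826814  0.24776435] [[ 0.961  0.277 -0.   ]
 [ 0.277 -0.961  0.001]
 [ 0.    -0.001 -1.   ]] 0.017
```

View pics/top0.png

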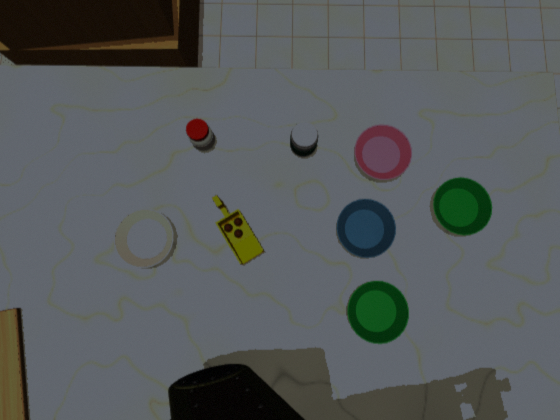

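View pics/side0.png

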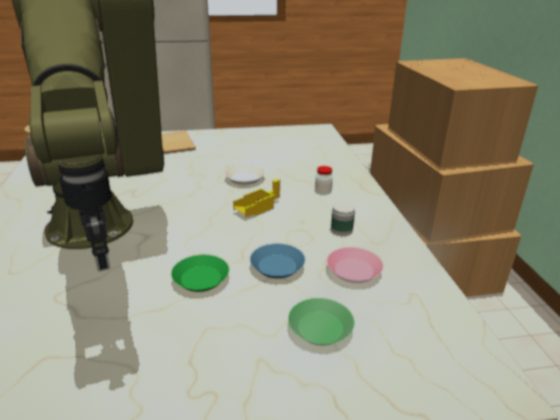

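Top view: the blue dish candidate is at (366,228). Its look-alikes are green at (462,207) and (378,312) and pink at (383,152), with white at (146,239). The only blue one is at (366,228), so that is the dish meant. The scoop's handle is at (217,202), its lip at about (250,257), and the nuts are near the handle end. I'll confirm this in a crop and measure.

```bash
cat > h.py <<'E'
import numpy as np,cv2
from workcell import ctrl
def load(n): return dict(np.load(n+".npz"))
def ray(s,uv):
    f=210/np.tan(np.radians(float(s["fovy"]))/2)
    uv=np.atleast_2d(uv).astype(float)
    d=np.c_[(uv[:,0]-s["cx"])/f,(uv[:,1]-s["cy"])/f,np.ones(len(uv))]@np.array(s["rotation"]).T
    return np.array(s["origin"]),d
def plane(s,uv,z):
    o,d=ray(s,uv);return (o+d*((z-o[2])/d[:,2])[:,None])
def two(s1,u1,s2,u2):
    (o1,d1),(o2,d2)=ray(s1,u1),ray(s2,u2);A=np.c_[d1[0],-d2[0]]
    t=np.linalg.lstsq(A,o2-o1,rcond=None)[0];a=o1+t[0]*d1[0];b=o2+t[1]*d2[0]
    return (a+b)/2,np.linalg.norm(a-b)
def mask(s,lo,hi):
    h=cv2.cvtColor(s["pixels"],cv2.COLOR_RGB2HSV);return cv2.inRange(h,lo,hi)
def big(m,close=0):
    if close:m=cv2.morphologyEx(m,cv2.MORPH_CLOSE,np.ones((close,close)))
    c,_=cv2.findContours(m,cv2.RETR_EXTERNAL,cv2.CHAIN_APPROX_NONE);return max(c,key=cv2.contourArea)
E
python3 - <<'E'
from h import *
t=load("top0");s=load("side0")
for n,i in(("top",t),("side",s)):
    m=mask(i,(22,120,60),(34,255,255)); c=big(m,9); print(n,"yellow",cv2.contourArea(c),cv2.boundingRect(c))
    m=mask(i,(98,90,40),(115,255,255)); b=big(m); e=cv2.fitEllipse(b); print("blue",cv2.contourArea(b),e)
    if n=="top":
        p=plane(t,b[:,0],0.028);(x,y),r=cv2.minEnclosingCircle(p[:,:2].astype(np.float32));print("blue ctr",x,y,r)
a=t["pixels"][185:285,165:425,::-1]; b=s["pixels"][160:290,220:350,::-1]
A=cv2.resize(a,None,fx=3,fy=3,interpolation=cv2.INTER_CUBIC)
B=cv2.resize(t["pixels"][185:275,200:275,::-1],None,fx=6.5,fy=6.5,interpolation=cv2.INTER_CUBIC)
B=cv2.convertScaleAbs(B,alpha=1.6)
cv2.imwrite("pics/crop0.png",A);cv2.imwrite("pics/crop1.png",B)
E
```

```text
top yellow 1846.5 (0, 310, 23, 110)
blue 2611.5 ((365.7658386230469, 227.8060760498047), (56.68765640258789, 58.6888427734375), 126.1546859741211)
blue ctr 0.5168545246124268 -0.2842073440551758 0.07171092182397842
side yellow 806.5 (234, 179, 46, 38)
blue 1224.5 ((277.0418701171875, 260.154052734375), (31.01640510559082, 50.599613189697266), 90.34678649902344)
```

View pics/crop0.png

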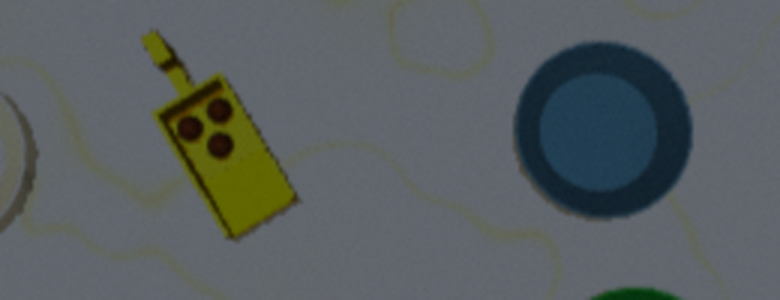

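View pics/crop1.png

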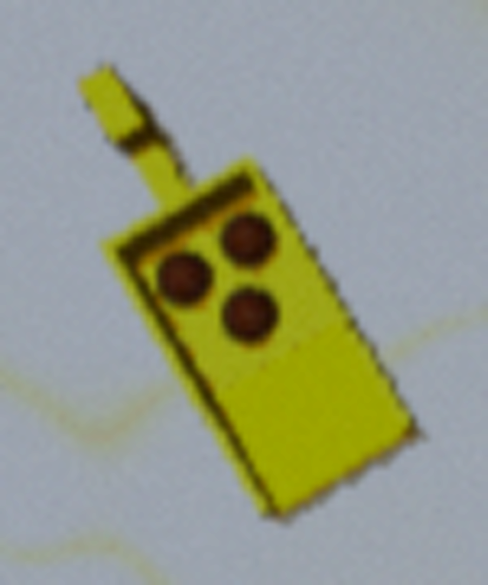

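The crops confirm a plain blue dish at top-view (366,228). The scoop has three nuts, its handle top is at crop (114,107) ≈ top (217,201), and its rear rim corners are at crop (103,245) and (253,158).

Run:
```python
from h import *
t=load("top0");st=ctrl.read_state()
f=lambda U:np.array([200,185])+(np.array(U)+.5)/6.5-.5
H=plane(t,f([(80,82),(110,65),(147,130),(120,150)]),.08)[:,:2]
R=plane(t,f([(103,245),(253,158)]),.05)[:,:2]
L=plane(t,f([(267,516),(418,432)]),.044)[:,:2]
print(H,R,L,np.linalg.norm(R[0]-R[1]))
hc=H.mean(0);rc=R.mean(0);lc=L.mean(0)
for a,b in((hc,rc),(rc,lc),(hc,lc)): d=b-a;print(np.linalg.norm(d),np.degrees(np.arctan2(d[1],d[0])))
q=R[1]-R[0];print("rear edge normal",np.degrees(np.arctan2(q[1],q[0]))) 
print("hc",hc,"rc",rc,"lc",lc)
for p in ((146,239),):print("white",plane(t,p,.028))
print("can",plane(t,(304,130),.08),"jar",plane(t,(198,130),.085),"pink",plane(t,(383,152),.028),"green",plane(t,[(462,207),(378,312)],.028))
print(st["ee_rot"])
```

```text
[[0.57700226 0.0830282 ]
 [0.58333329 0.07257595]
 [0.55992362 0.05841905]
 [0.55257863 0.06773285]] [[0.52218561 0.07782317]
 [0.55511853 0.02406912]] [[ 0.42500839  0.01546782]
 [ 0.45594642 -0.03847152]] 0.06304026394561112
0.03540636108767088 -146.5954598850193
0.11635298556530022 -147.5399385556358
0.15175565850897194 -147.319590127398
rear edge normal -58.50589755658232
hc [0.56820945 0.07043901] rc [0.53865207 0.05094615] lc [ 0.4404774  -0.01150185]
white [[0.48203052 0.24764653 0.028     ]]
can [[ 0.74353677 -0.13005008  0.08      ]] jar [[0.738096   0.12213401 0.085     ]] pink [[ 0.70811729 -0.33120086  0.028     ]] green [[ 0.5705956  -0.52146751  0.028     ]
 [ 0.31772295 -0.308701    0.028     ]]
[[ 9.60830010e-01  2.77138314e-01 -2.14134672e-04]
 [ 2.77138385e-01 -9.60829454e-01  1.03721754e-03]
 [ 8.17058197e-05 -1.05593468e-03 -9.99999439e-01]]
```

```bash
python3 -m jog '[2.8,-2.3,0,0,0,0, 5.7,-4.6,0,0,0,0, 8.5,-6.9,0,0,0,0, 11.3,-9.2,0,0,0,0, 14.2,-11.5,0,0,0,0, 17,-13.8,0,0,0,0, 19.8,-16.1,0,0,0,0, 22.7,-18.4,0,0,0,0, 25.5,-20.7,0,0,0,0, 28.3,-23,0,0,0,0]' 1
python3 -m jog '[2.8,-2.3,0,0,0,-2, 5.7,-4.6,0,0,0,-4, 8.5,-6.9,0,0,0,-6, 11.3,-9.2,1,0,0,-8, 14.2,-11.5,2,0,0,-10, 17,-13.8,3,0,0,-12, 19.8,-16.1,4,0,0,-14, 22.7,-18.4,5,0,0,-15.5, 25.5,-20.7,6,0,0,-16.4, 28.3,-23,7,0,0,-16.4]'
```

```text
clock: 0.93
ee_pos: [0.3611, -0.2273, 0.2482]
ee_rot: [[0.961, 0.277, -0.0], [0.277, -0.961, 0.0], [-0.0, -0.0, -1.0]]
force: [0.5, -0.7, 0.4]
grip_width: 0.0856
gripper_force: 0.0
clock: 1.77
ee_pos: [0.5694, 0.0722, 0.1774]
ee_rot: [[0.843, 0.538, -0.001], [0.538, -0.843, -0.0], [-0.001, -0.0, -1.0]]
force: [1.1, -0.1, 0.1]
grip_width: 0.0851
gripper_force: 0.0
```

```bash
python3 -m jog '[-0.1,0.1,2,0,0,0, -0.2,0.1,4,0,0,0, -0.2,0.1,6,0,0,0, -0.2,0.1,8,0,0,0, -0.2,0.1,9.5,0,0,0, -0.2,0.1,10.8,0,0,0, -0.2,0.1,11.8,0,0,0, -0.2,0.1,12.4,0,0,0, -0.2,0.1,12.4,0,0,0, -0.2,0.1,12.4,0,0,0]'
python3 -m jog '[0,0,0,0,0,0, 0,0,0,0,0,0, 0,0,0,0,0,0, 0,0,0,0,0,0, 0,0,0,0,0,0, 0,0,0,0,0,0, 0,0,0,0,0,0, 0,0,0,0,0,0, 0,0,0,0,0,0, 0,0,0,0,0,0]' 0 60
python3 - <<'E'
from h import *
for n in("top","side"):
    s=ctrl.snapshot(n);np.savez(n+"1.npz",**s)
    c=(s["pixels"][160:290,150:320] if n=="top" else s["pixels"][130:260,180:350])[:,:,::-1]
    c=cv2.convertScaleAbs(cv2.resize(c,(510,390),interpolation=cv2.INTER_CUBIC),alpha=1.5 if n=="top" else 1)
    A=c if n=="top" else np.hstack([A[:,:400],c[:,:400]])
cv2.imwrite("pics/g1.png",A)
E
```

```text
clock: 2.6
ee_pos: [0.5678, 0.0685, 0.0546]
ee_rot: [[0.844, 0.537, 0.0], [0.537, -0.844, 0.0], [0.0, 0.0, -1.0]]
force: [-0.2, -0.6, 0.6]
grip_width: 0.0854
gripper_force: 0.0
clock: 3.43
ee_pos: [0.5677, 0.0685, 0.0545]
ee_rot: [[0.843, 0.537, 0.0], [0.537, -0.843, 0.0], [0.0, 0.0, -1.0]]
force: [-0.4, 0.8, 4.2]
grip_width: 0.0134
gripper_force: 59.4
```

View pics/g1.png

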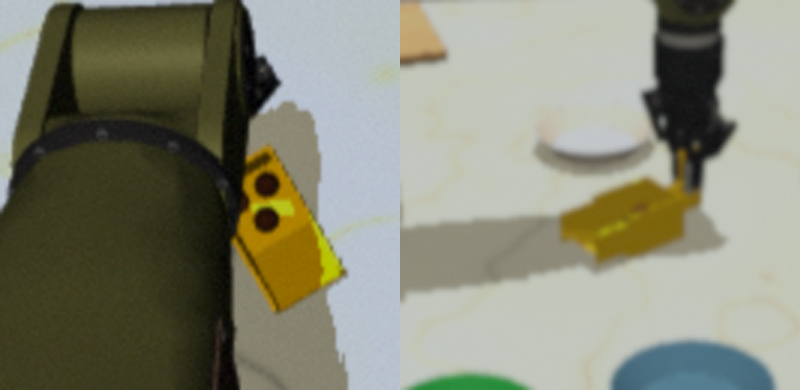

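Held at 13.4 mm, scoop flat, two nuts in sight with the third half hidden. Lifting.

```bash
python3 -m jog '[0,0,-0.2,0,0,0, 0,0,-0.8,0,0,0, 0,0,-2,0,0,0, 0,0,-3.5,0,0,0, 0,0,-5.2,0,0,0, 0,0,-7,0,0,0, 0,0,-8.8,0,0,0, 0,0,-10.5,0,0,0, 0,0,-11.6,0,0,0, 0,0,-12,0,0,0]' 0 90
python3 -m jog '[0,0.3,0,0,0,0, -0.2,1,0,0,0,0, -0.5,2.2,0,0,0,0, -0.8,3.8,0,0,0,1, -1.1,5.5,0,0,0,2, -1.4,7.2,0,0,0,3.5, -1.8,9,0,0,0,5, -2.1,10.8,0,0,0,6.5, -2.5,12.6,0,0,0,8, -2.8,14.4,0,0,0,9.5]'
python3 - <<'E'
from h import *
st=ctrl.read_state();R=np.array(st["ee_rot"]);d=R.T@(np.array([.688,-.238,.175])-st["ee_pos"]);print(d,np.degrees(np.arctan2(R[1,0],R[0,0])),st["joint_positions"],st["grip_width"])
E
```

```text
clock: 4.37
ee_pos: [0.5681, 0.0685, 0.1767]
ee_rot: [[0.844, 0.537, 0.003], [0.537, -0.844, 0.0], [0.003, 0.001, -1.0]]
force: [-0.1, 0.2, -0.8]
grip_width: 0.0131
gripper_force: 87.6
clock: 5.2
ee_pos: [0.6213, -0.0702, 0.1731]
ee_rot: [[0.921, 0.389, -0.002], [0.389, -0.921, 0.0], [-0.002, -0.001, -1.0]]
force: [0.6, -0.2, -1.7]
grip_width: 0.013
gripper_force: 87.7
[-0.00378111  0.18053223 -0.00209961] 22.873743442313696 [-9.79905126e+00  3.05212212e+01  7.86758404e+01 -7.37803094e-03
  7.09063801e+01  5.73296647e+01] 0.01295363684252919
```

```bash
python3 -m jog '[0,1.8,0,0,0,1.5, -0.1,3.7,0,0,0,3, -0.2,5.6,0,0,0,4.5, -0.2,7.5,0,0,0,6, -0.3,9.4,0,0,0,7, -0.3,11.3,0,0,0,8, -0.4,13.2,0,0,0,8, -0.4,15,0,0,0,8, -0.4,16.5,0,0,0,8, -0.4,17.6,0,0,0,8]'
python3 -m jog '[0,0.3,0,0,0,0, 0,0.4,0,0,0,0, 0,0.4,1,0,0,0, 0,0.4,2,0,0,0, 0,0.4,3.2,0,0,0, 0,0.4,4.4,0,0,0, 0,0.4,5.6,0,0,0, 0,0.4,6.4,0,0,0, 0,0.4,6.8,0,0,0, 0,0.4,6.8,0,0,0]'
python3 - <<'E'
from h import *
st=ctrl.read_state();print(st["joint_positions"])
for n in("top","side"):
    s=ctrl.snapshot(n);np.savez(n+"2.npz",**s)
    c=(s["pixels"][150:280,270:440] if n=="top" else s["pixels"][160:290,220:390])[:,:,::-1]
    c=cv2.convertScaleAbs(cv2.resize(c,(510,390),interpolation=cv2.INTER_CUBIC),alpha=1.5 if n=="top" else 1)
    A=c if n=="top" else np.hstack([A[:,:400],c[:,:400]])
cv2.imwrite("pics/g2.png",A)
E
```

```text
clock: 6.03
ee_pos: [0.686, -0.2343, 0.1725]
ee_rot: [[0.966, 0.257, -0.002], [0.257, -0.966, 0.001], [-0.002, -0.001, -1.0]]
force: [-0.3, -0.1, -2.8]
grip_width: 0.0132
gripper_force: 87.7
clock: 6.87
ee_pos: [0.6871, -0.2353, 0.1049]
ee_rot: [[0.966, 0.259, -0.002], [0.259, -0.966, 0.001], [-0.001, -0.001, -1.0]]
force: [0.4, -0.0, -1.8]
grip_width: 0.0131
gripper_force: 87.7
[-2.17926692e+01  4.73836109e+01  6.04179867e+01  7.27659249e-04
  7.22974479e+01  5.32161577e+01]
```

View pics/g2.png

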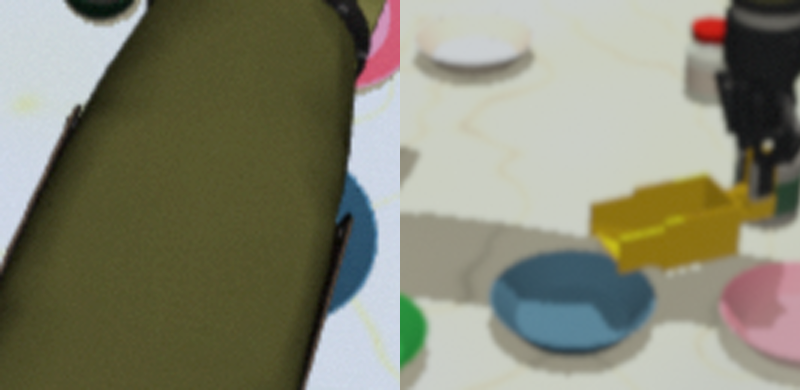

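Side view: the scoop is level, with its lip at crop (610,245) over the handle-side half of the blue dish, and nothing else is touched. I'll lower it 1 cm more and tip about the lip.

```bash
python3 -m jog '[0,0,0.5,0,0,0, 0,0,1,0,0,0, 0,0,1,0,0,0, -0.14,0,0.34,0,2.5,0, -0.32,0,-0.31,0,5,0, -0.51,0,-0.96,0,7.5,0, -0.74,0,-1.59,0,10,0, -1,0,-2.22,0,12.5,0, -1.28,0,-2.83,0,15,0, -1.59,0,-3.43,0,17.5,0]'
python3 -m jog '[-0.11,0,-0.53,0,2,0, -0.24,0,-1.05,0,4,0, -0.39,0,-1.57,0,6,0, -0.56,0,-2.09,0,8,0, -0.74,0,-2.59,0,10,0, -0.95,0,-3.1,0,12,0, -1.17,0,-3.59,0,14,0, -1.4,0,-4.08,0,16,0, -1.66,0,-4.55,0,18,0, -1.93,0,-5.02,0,20,0]'
cat > lip.py <<'E'
from h import *
st=ctrl.read_state();R=np.array(st["ee_rot"])
print("lip",np.array(st["ee_pos"])+R@[-.152,0,.0295],"pitch",np.degrees(np.arcsin(R[2,0])),"jp",np.round(st["joint_positions"],1),"F",st["force"])
E
python3 lip.py
```

```text
clock: 7.8
ee_pos: [0.672, -0.2397, 0.1411]
ee_rot: [[0.921, 0.258, 0.293], [0.246, -0.966, 0.078], [0.303, 0.0, -0.953]]
force: [0.1, -0.1, -1.6]
grip_width: 0.013
gripper_force: 87.7
clock: 8.63
ee_pos: [0.6395, -0.2483, 0.1831]
ee_rot: [[0.765, 0.259, 0.59], [0.205, -0.966, 0.157], [0.61, 0.001, -0.792]]
force: [0.3, -0.8, -0.4]
grip_width: 0.0132
gripper_force: 87.8
lip [ 0.54060344 -0.27488355  0.06698138] pitch 37.60267996983595 jp [-33.   27.4  88.8  40.5  44.2  17.2] F [ 0.32102729 -0.78959607 -0.39287801]
```

```bash
python3 -m jog '[-0.11,0,-0.53,0,2,0, -0.24,0,-1.05,0,4,0, -0.39,0,-1.57,0,6,0, -0.56,0,-2.09,0,8,0, -0.74,0,-2.59,0,10,0, -0.95,0,-3.1,0,12,0, -0.95,0,-3.1,0,12,0, -0.95,0,-3.1,0,12,0, -0.95,0,-3.1,0,12,0, -0.95,0,-3.1,0,12,0]'
python3 lip.py
python3 - <<'E'
from h import *
s=ctrl.snapshot("side");np.savez("side3.npz",**s)
cv2.imwrite("pics/g3.png",cv2.resize(s["pixels"][170:300,220:390,::-1],(680,520),interpolation=cv2.INTER_CUBIC))
E
```

```text
clock: 9.47
ee_pos: [0.6145, -0.2549, 0.2016]
ee_rot: [[0.628, 0.259, 0.734], [0.169, -0.966, 0.197], [0.76, 0.0, -0.65]]
force: [-0.8, 0.1, -1.1]
grip_width: 0.0129
gripper_force: 87.9
lip [ 0.54079738 -0.27474597  0.06688163] pitch 49.463491212679834 jp [-37.7  23.7  96.4  61.3  43.6  -3.4] F [-0.81974516  0.13069717 -1.13011293]
```

View pics/g3.png

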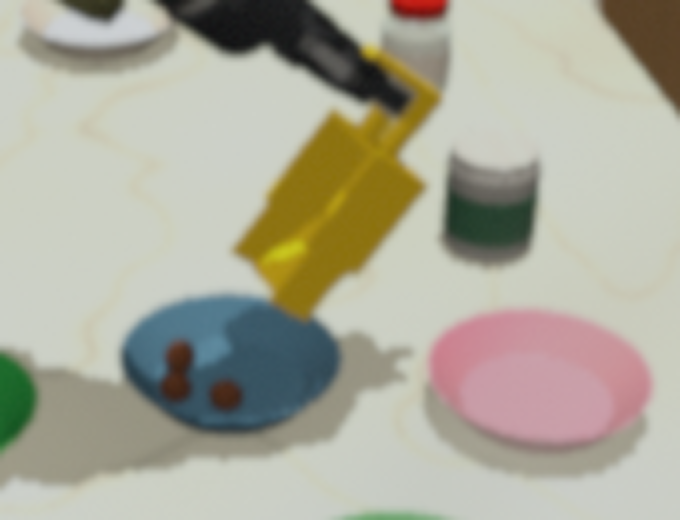

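Side view: all three nuts lie in the blue dish, at crop (179,355), (175,386) and (226,396), and the scoop is empty. I'll go up, level out and go back to the clear starting spot.

```bash
python3 -m jog '[1.1,0,-1,0,0,0, 2.3,0,-2,0,0,0, 3.5,0,-3,0,0,0, 4.6,0,-3.9,0,0,0, 4.8,0,-2.56,0,-5,0, 4.88,0,-1.22,0,-10,0, 4.85,0,0.13,0,-15,0, 4.69,0,1.48,0,-20,0, 4.42,0,2.8,0,-25,0, 4.04,0,4.1,0,-30,0]'
python3 -m jog '[0.18,0,1.05,0,-4,0, 0.26,0,2.1,0,-8,0, 0.28,0,3.2,0,-12,0, 0.23,0,4.3,0,-16,0, 0.09,0,5.38,0,-19.5,0, 0.09,0,5.38,0,-19.5,0, 0.09,0,5.38,0,-19.5,0, 0.09,0,5.38,0,-19.5,0, 0.09,0,5.38,0,-19.5,0, 0.09,0,5.38,0,-19.5,0]'
python3 - <<'E'
from h import *
st=ctrl.read_state();R=np.array(st["ee_rot"]);d=R.T@(np.array([.568,.0685,.175])-st["ee_pos"]);print(d,np.degrees(np.arctan2(R[1,0],R[0,0])),st["joint_positions"],st["grip_width"])
E
```

```text
clock: 10.35
ee_pos: [0.6704, -0.2401, 0.2057]
ee_rot: [[0.912, 0.258, 0.319], [0.244, -0.966, 0.083], [0.33, 0.002, -0.944]]
force: [0.4, 0.1, -1.7]
grip_width: 0.0124
gripper_force: 87.8
clock: 11.18
ee_pos: [0.6877, -0.2359, 0.1564]
ee_rot: [[0.966, 0.258, 0.002], [0.258, -0.966, -0.0], [0.002, 0.001, -1.0]]
force: [0.3, -0.4, -1.6]
grip_width: 0.013
gripper_force: 87.8
[-0.03711444 -0.32492761 -0.0190031 ] 14.94833887134676 [-2.18245430e+01  4.46644516e+01  5.80955945e+01  2.79874128e-02
  7.71135715e+01  5.32209617e+01] 0.013023722704758859
```

```bash
python3 -m jog '[0,-1,-0.3,0,0,0, -0.2,-2.6,-0.6,0,0,0, -0.4,-4.4,-1,0,0,0, -0.6,-6.3,-1.4,0,0,0, -0.9,-8.2,-1.9,0,0,0, -1.1,-10.1,-1.9,0,0,0, -1.3,-12,-1.9,0,0,0, -1.6,-13.9,-1.9,0,0,0, -1.8,-15.7,-1.9,0,0,0, -2,-17.5,-1.9,0,0,0]'
python3 -m jog '[-0.2,-2,0,0,0,-2, -0.4,-4,0,0,0,-4, -0.6,-6,0,0,0,-6, -0.8,-8,0,0,0,-8, -1,-10,0,0,0,-10, -1.2,-11.6,0,0,0,-12, -1.4,-13,0,0,0,-14, -1.6,-14.2,0,0,0,-16, -1.7,-15,0,0,0,-17.5, -1.7,-15,0,0,0,-17.5]'
python3 -m jog '[0,0,2,0,0,0, 0,0,4,0,0,0, 0,0,6,0,0,0, 0,0,8,0,0,0, 0,0,9.5,0,0,0, 0,0,10.5,0,0,0, 0,0,11,0,0,0, 0,0,11,0,0,0, 0,0,11,0,0,0, 0,0,11,0,0,0]'
python3 - <<'E'
from h import *
s=ctrl.snapshot("side");np.savez("side4.npz",**s)
cv2.imwrite("pics/g4.png",cv2.resize(s["pixels"][150:280,200:370,::-1],(680,520),interpolation=cv2.INTER_CUBIC))
E
```

```text
clock: 12.02
ee_pos: [0.6225, -0.0702, 0.175]
ee_rot: [[0.966, 0.259, 0.001], [0.259, -0.966, 0.0], [0.001, 0.0, -1.0]]
force: [0.2, -0.0, -1.4]
grip_width: 0.013
gripper_force: 87.8
clock: 12.85
ee_pos: [0.5676, 0.0702, 0.1744]
ee_rot: [[0.842, 0.54, 0.0], [0.54, -0.842, 0.0], [0.0, -0.0, -1.0]]
force: [-0.0, -0.8, -1.4]
grip_width: 0.0127
gripper_force: 87.8
clock: 13.68
ee_pos: [0.5686, 0.0689, 0.0652]
ee_rot: [[0.844, 0.537, 0.002], [0.537, -0.844, 0.0], [0.001, 0.001, -1.0]]
force: [0.5, -0.8, -1.3]
grip_width: 0.0133
gripper_force: 87.9
```

View pics/g4.png

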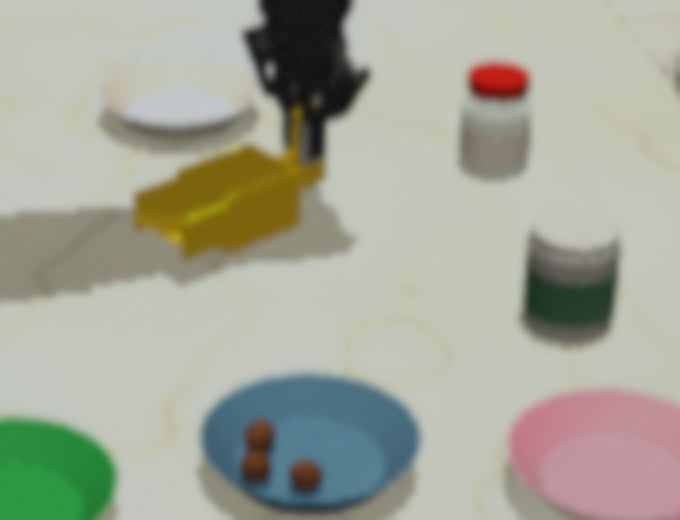

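The scoop is level about 1 cm above its clear starting spot, and the nuts are still in the blue dish. I'll lower it slowly to contact.

```bash
python3 -m jog '[0,0,0.2,0,0,0, 0,0,0.4,0,0,0, 0,0,0.6,0,0,0, 0,0,0.7,0,0,0, 0,0,0.8,0,0,0, 0,0,0.9,0,0,0, 0,0,1,0,0,0, 0,0,1,0,0,0, 0,0,1,0,0,0, 0,0,1,0,0,0]'
```

```text
clock: 14.57
ee_pos: [0.5682, 0.0691, 0.0545]
ee_rot: [[0.843, 0.537, 0.001], [0.537, -0.843, 0.0], [0.0, 0.0, -1.0]]
force: [-1.5, 0.3, 5.8]
grip_width: 0.0127
gripper_force: 88.9
```

Contact at 5.8 N. Releasing, then going straight up.

```bash
python3 -m jog '[0,0,0,0,0,0, 0,0,0,0,0,0, 0,0,0,0,0,0, 0,0,0,0,0,0, 0,0,0,0,0,0, 0,0,0,0,0,0, 0,0,0,0,0,0, 0,0,0,0,0,0, 0,0,0,0,0,0, 0,0,0,0,0,0]' 1
python3 -m jog '[0,0,-0.5,0,0,0, 0,0,-1.5,0,0,0, 0,0,-3,0,0,0, 0,0,-5,0,0,0, 0,0,-7,0,0,0, 0,0,-9,0,0,0, 0,0,-11,0,0,0, 0,0,-13,0,0,0, 0,0,-15,0,0,0, 0,0,-15,0,0,0]'
python3 - <<'E'
from h import *
s=ctrl.snapshot("side");np.savez("side5.npz",**s)
cv2.imwrite("pics/g5.png",cv2.resize(s["pixels"][150:280,200:370,::-1],(680,520),interpolation=cv2.INTER_CUBIC))
for n in("side0","side5"):
    i=load(n); print(n,[cv2.boundingRect(big(mask(i,lo,hi))) for lo,hi in (((98,90,40),(115,255,255)),((22,120,60),(34,255,255)))])
E
```

```text
clock: 15.4
ee_pos: [0.568, 0.069, 0.0542]
ee_rot: [[0.844, 0.537, -0.0], [0.537, -0.844, 0.0], [0.0, -0.0, -1.0]]
force: [0.1, 0.2, 0.1]
grip_width: 0.0852
gripper_force: 0.0
clock: 16.23
ee_pos: [0.5692, 0.0691, 0.2094]
ee_rot: [[0.843, 0.537, 0.007], [0.537, -0.843, 0.0], [0.006, 0.003, -1.0]]
force: [0.3, -0.4, 0.8]
grip_width: 0.0856
gripper_force: 0.0
side0 [(251, 245, 53, 32), (234, 179, 46, 38)]
side5 [(251, 245, 53, 32), (234, 180, 46, 37)]
```

View pics/g5.png

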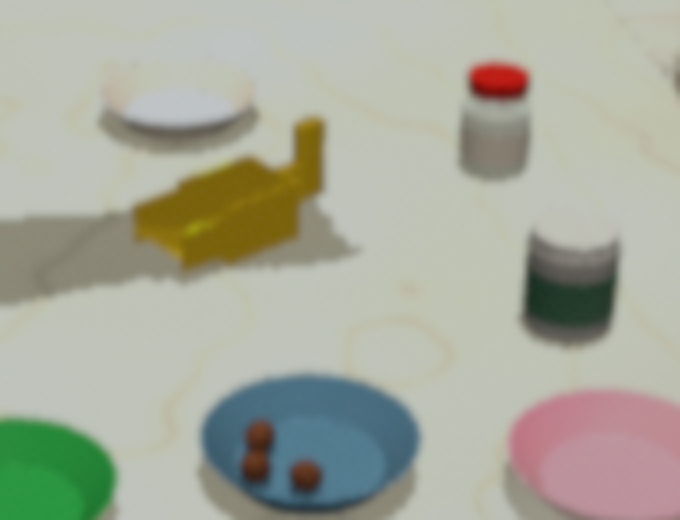

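The scoop stands upright and free, the three nuts are in the blue dish, and the dish has not moved. Handing in.

```bash
python3 -c "
from workcell import ctrl
print(ctrl.job_done())"
```

```text
the job is handed in; nothing more can be done
None
```

All three nuts are in the blue dish, which did not move; the scoop stands upright and released on the bare counter, the other objects look undisturbed, and the job was handed in at about 16 s.

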